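# Balance a wrongly loaded centrifuge

## Task

The centrifuge has been loaded wrongly: no tube has its like facing it, so the rotor would run out of balance. Rearrange the six tubes, parking one in the empty rack while you shift others, so that each stands fully down in a rotor cup straight across the axis from the other tube of its own size, with none left in the rack. Keep the samples upright all the while.

Things in the scene. Friction and masses are not known exactly. Their poses are not given: they have to be found in the camera images.
- tall_1: tall capped sample tube, one of two alike: round, natural-white plastic, 30 mm across, bevelled flat foot, 114 mm high including a ribbed white screw cap 34 mm across and 18 mm high with a small grey disc on top. Origin at the centre of its underside, z up along it. 40 to 60 g. Starts in one of the rotor's cups, leaning up to 6 degrees.
- tall_2: tall capped sample tube, one of two alike: round, natural-white plastic, 30 mm across, bevelled flat foot, 114 mm high including a ribbed white screw cap 34 mm across and 18 mm high with a small grey disc on top. Origin at the centre of its underside, z up along it. 40 to 60 g. Starts in one of the rotor's cups, leaning up to 6 degrees.
- medium_1: medium capped sample tube, one of two alike: round, natural-white plastic, 30 mm across, bevelled flat foot, 98 mm high including a smooth white cap 35 mm across, domed on top, its straight side 13 mm high. Origin at the centre of its underside, z up along it. 40 to 60 g. Starts in one of the rotor's cups, leaning up to 6 degrees.
- medium_2: medium capped sample tube, one of two alike: round, natural-white plastic, 30 mm across, bevelled flat foot, 98 mm high including a smooth white cap 35 mm across, domed on top, its straight side 13 mm high. Origin at the centre of its underside, z up along it. 40 to 60 g. Starts in one of the rotor's cups, leaning up to 6 degrees.
- short_1: short capped sample tube, one of two alike: round, natural-white plastic, 30 mm across, bevelled flat foot, 82 mm high including a flat silvery crimped metal cap 35 mm across and 18 mm high with a dark rubber spot on top. Origin at the centre of its underside, z up along it. 40 to 60 g. Starts in one of the rotor's cups, leaning up to 6 degrees.
- short_2: short capped sample tube, one of two alike: round, natural-white plastic, 30 mm across, bevelled flat foot, 82 mm high including a flat silvery crimped metal cap 35 mm across and 18 mm high with a dark rubber spot on top. Origin at the centre of its underside, z up along it. 40 to 60 g. Starts in one of the rotor's cups, leaning up to 6 degrees.
- rotor: six-place rotor in the centrifuge's bowl, braked (cannot turn), at any yaw. Origin on its axis, level with the cups' inner floors; z up. Round grey cups centred 95 mm from the axis at 0, 60, .. 300 degrees from its x axis; those 180 degrees apart face each other. Bore 34 mm, mouth flared to 49 mm; inner floor at z = 0, rim at z = 45 mm. The hub's nut rises to z = 63 mm.
- centrifuge: white benchtop centrifuge, fixed: housing 360 mm deep, 330 mm wide, 130 mm high, with a round bowl 292 mm across. Origin under the rotor's axis at worktop level, x away from the robot; rotor origin 75 mm above it. Its open lid stands at the back, from 165 mm behind the axis upwards, leaning away, to 0.46 m above the worktop.
- rack: empty white four-place tube rack, fixed, a block 110 x 110 x 50 mm; origin at the centre of its underside. Four round holes 37 mm across with bevelled mouths at x = +-27, y = +-27 mm, 40 mm deep (their floor 10 mm above the worktop): free places to park a tube.
Things that resemble listed ones, but are neither listed nor needed, are in the scene too. Leave any green, pink or red look-alike of the medium_1 alone.

How it is judged:
At the end, for the whole second after the job is handed in: All six tubes stand in rotor cups, fully down (underside within 5 mm of the cup's floor), within 0.2 rad of upright and at rest, and the two tubes of each size are in cups straight across the axis (their feet more than 176 mm apart; cups face at 190 mm, the next nearest pairing is 165 mm) (z of tall_1 in the frame of rotor between -0.004 and 0.005 m and horizontal distance between tall_1 and rotor between 0.085 and 0.105 m and angle between each of tall_1, tall_2, medium_1, medium_2, short_1, short_2's own z axis and vertical below 0.2 rad and linear speed of each of tall_1, tall_2, medium_1, medium_2, short_1, short_2 below 0.02 m/s and z of tall_2 in the frame of rotor between -0.004 and 0.005 m and horizontal distance between tall_2 and rotor between 0.085 and 0.105 m and z of medium_1 in the frame of rotor between -0.004 and 0.005 m and horizontal distance between medium_1 and rotor between 0.085 and 0.105 m and z of medium_2 in the frame of rotor between -0.004 and 0.005 m and horizontal distance between medium_2 and rotor between 0.085 and 0.105 m and z of short_1 in the frame of rotor between -0.004 and 0.005 m and horizontal distance between short_1 and rotor between 0.085 and 0.105 m and z of short_2 in the frame of rotor between -0.004 and 0.005 m and horizontal distance between short_2 and rotor between 0.085 and 0.105 m and horizontal distance between tall_1 and tall_2 above 0.176 m and horizontal distance between medium_1 and medium_2 above 0.176 m and horizontal distance between short_1 and short_2 above 0.176 m); the robot touches nothing.
It fails at once if a tube is tipped more than 40 degrees (angle between any of tall_1, tall_2, medium_1, medium_2, short_1, short_2's own z axis and vertical above 0.7 rad).
It also fails if it takes over 109 s, if anything falls off the work surface, if the arm or the gripper's body presses on something with over 40 N, if the wrist force passes 120 N, or if a joint passes its speed limit or range.

## Robot

A 6-joint arm with a two-finger parallel gripper is mounted at the origin on a cart in front of the work surface, level with it; the furniture and walls round the work are solid. World frame = base frame: x ahead of the robot, y to its left, z up, the work surface at z = 0. Lengths are in m, angles in rad, forces in N, time in s.
With the tool pointing down it reaches from about 0.275 to 1 m from the base axis. Payload 8.4 kg.
Tool frame: the origin (TCP) lies at the very end of the fingers, on their centre line; the grasp point (between the pads) lies 19 mm behind it; z points along the fingers, y is the direction in which the jaws open and shut (so a half turn about z gives the same grasp; the last joint's range is limited). The gripper opens to 85 mm and grips with 20 to 120 N. Pads are 22 mm wide; open, the fingers measure 114 mm over their backs; the gripper's body (76 mm by 85 mm) begins 54 mm behind the grasp point. The pads swing forward as they close: fully open they stand 13 mm farther back than shut.
Start: joints at [1.286, 0.353, 1.633, -0, 1.155, -0.002], TCP at [0.174, 0.6, 0.231] pointing down, gripper open.
Joint ranges: [-2.63, 2.63], [-0.92, 2.1], [0.06, 2.66], [-1.3, 4.44], [0, 2.69], [-3.02, 3.02]. Speed limits (rad/s): [2.22, 2.22, 2.79, 3.14, 3.14, 3.14].

## Interface

Orientations are given as a unit quaternion [x, y, z, w].
In Python, from rig import r gives the robot as it stands.
- The arm moves only by the shell command python3 -m creep 'ROWS' [FORCE]. ROWS is JSON, a list of rows, each a list of 5 numbers: the shift along the tool's x, y, z scaled (see below), then the turn about the tool's z scaled (see below), then the opening, from -1 (shut) to 1 (fully open). A call has 1 to 5 rows; each row shifts and turns the commanded pose from where the row before left it, along the tool's axes as they then stand; what a row does not reach is not made up. The controller multiplies each number of a shift by 750 mm and each number of a turn by 180 degrees. A row lasts 1/12 s, in which the tool goes at most 41.7 mm and 7.16 degrees, less where a joint would pass 70% of its speed; a pose out of reach is approached as far as the arm can. A call with a number of a shift or a turn outside -1 to 1 is refused whole. A call with a gripper value outside its range is refused whole. The fingers move at their own pace and stop on an object; FORCE is the grip in N (left out, the last holds). Time passes only in rows, so rows that do not move let the fingers close. It gives the time, the measured TCP pose, the force and the opening at its end, in the units of the state.
- r.get_obs(): the state, without advancing time (a new reading comes with each control period).
- r.snapshot(name): name is "scene" or "top"; returns the picture (480x640x3 uint8, red, green, blue); there is no depth.
- r.camera_params(name): a dict with "camera_matrix" (3x3 intrinsics, pixels), "distortion" ([k1, k2, p1, p2, k3] as OpenCV has them; the pictures are not rectified), "cam_to_world" (4x4, takes a point from camera to world coordinates). Camera axes: x right, y down, z forward; pixel columns grow to the right and rows downward; lengths in m; the calibration is good to about 2 mm. A picture is of the moment at which its call begins. camera_params takes no time and is no camera call.
- r.finish_job(): hands the job in, once; it reports no verdict.
The state is a dict: "t": time; "joint_pos": joint angles; "qd": joint speeds; "joint_torque": joint torques, N m; "eef_pos": TCP position; "ee_rot": TCP orientation; "force": force on the tool from outside, world axes, zero at the start; "torque": the same for the moment, N m; "opening": finger opening in m.
Only numpy, scipy, OpenCV 4.12 (cv2) and the standard library are available. Lean on these libraries where they do the work, as an engineer would, in place of code of your own. Each camera call takes 0.05 s, during which the arm holds its last target.

## Working session

There is one attempt and no reset: what is moved stays moved. The work goes in short steps, Python scripts to look and compute and a shell command to move; the robot and the scene stay as the last step left them, time stands still between calls to the robot, and variables do not carry over. Pictures are saved under pics/ and viewed, and the job is handed in when it is done.

```bash
ls; mkdir -p pics; python3 - <<'E'
from rig import r
import cv2,numpy as np
print(r.get_obs())
for n in("scene","top"):
    im=r.snapshot(n); cv2.imwrite(f"pics/{n}0.png",im[:,:,::-1]); p=r.camera_params(n); print(n,p)
E
```

```text
pics
{'t': 0.0, 'joint_pos': array([ 1.28559811e+00,  3.53645686e-01,  1.63415306e+00,  1.07556976e-05,
        1.15523347e+00, -2.41439664e-03]), 'qd': array([-0.00016068,  0.00105795,  0.00184938, -0.00083511,  0.00028314,
       -0.00094197]), 'joint_torque': array([ 2.99555948e-03, -6.05249190e+01, -3.42074597e+01,  1.85572048e-04,
        9.13068478e-03, -6.69919544e-06]), 'eef_pos': array([0.17425881, 0.59969629, 0.23055514]), 'ee_rot': array([ 1.40923385e-01,  9.90020243e-01, -7.11644531e-04, -1.08020193e-04]), 'force': array([ 0.39168236,  0.41865624, -0.43985394]), 'torque': array([-0.02606087,  0.00086677,  0.0158667 ]), 'opening': 0.0855922324231018}
scene {'camera_matrix': array([[517.62747803,   0.        , 311.49970336],
       [  0.        , 517.62747803, 239.41530265],
       [  0.        ,   0.        ,   1.        ]]), 'distortion': array([-0.11357568,  0.        ,  0.        ,  0.        ,  0.        ]), 'cam_to_world': array([[ 0.51298965, -0.61003813,  0.6038999 , -0.18103337],
       [-0.85835988, -0.37089798,  0.35447568, -0.47011591],
       [ 0.00774157, -0.7002058 , -0.71389908,  0.9374061 ],
       [ 0.        ,  0.        ,  0.        ,  1.        ]])}
top {'camera_matrix': array([[433.47870257,   0.        , 318.0014304 ],
       [  0.        , 433.47870257, 241.12303911],
       [  0.        ,   0.        ,   1.        ]]), 'distortion': array([0.0333852, 0.       , 0.       , 0.       , 0.       ]), 'cam_to_world': array([[ 0.02290073, -0.99813505,  0.05658603,  0.47235457],
       [-0.99966819, -0.02353007, -0.01048069, -0.04022551],
       [ 0.01179262, -0.05632724, -0.99834271,  1.05700823],
       [ 0.        ,  0.        ,  0.        ,  1.        ]])}
```

View pics/scene0.png

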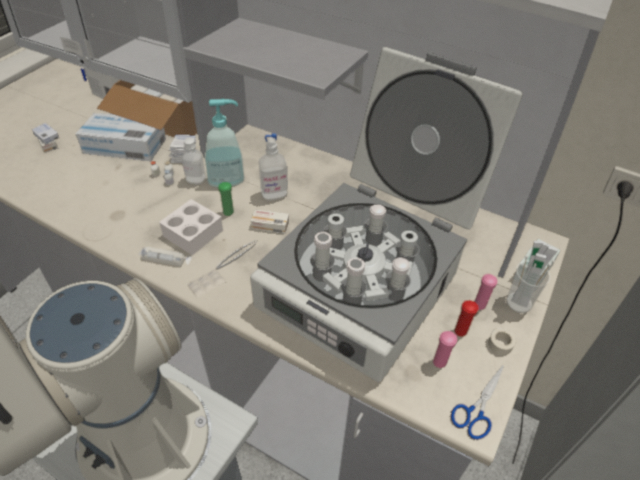

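View pics/top0.png

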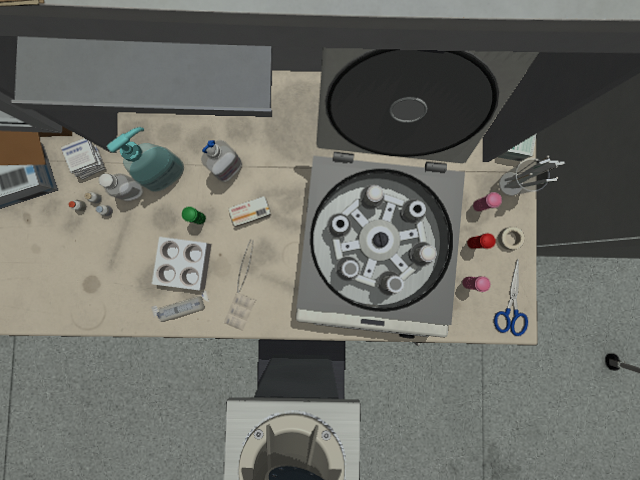

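```bash
python3 - <<'E'
import cv2
a=cv2.imread("pics/top0.png")[155:325,295:465]; cv2.imwrite("pics/top0c.png",cv2.resize(a,(600,600),interpolation=cv2.INTER_CUBIC)[:, :])
b=cv2.imread("pics/scene0.png")[180:330,280:460]; cv2.imwrite("pics/sc0c.png",cv2.resize(b,(720,600),interpolation=cv2.INTER_CUBIC))
c=cv2.imread("pics/top0.png")[220:300,140:220]; cv2.imwrite("pics/rk0c.png",cv2.resize(c,(480,480),interpolation=cv2.INTER_CUBIC))
E
```

```text
(no output)
```

View pics/top0c.png

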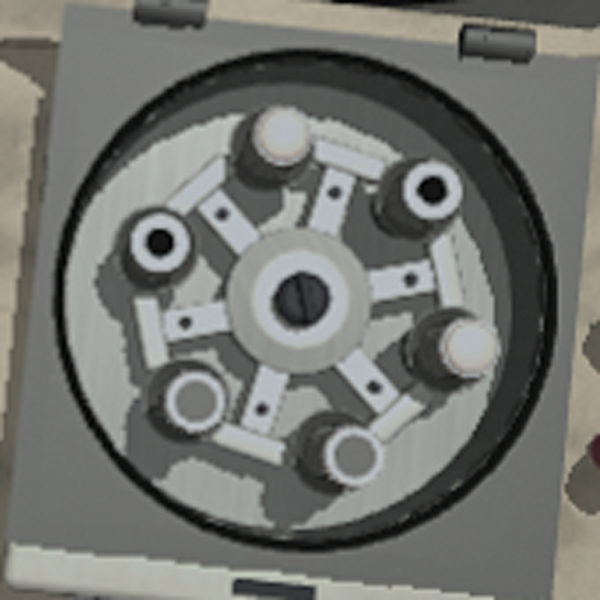

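View pics/sc0c.png

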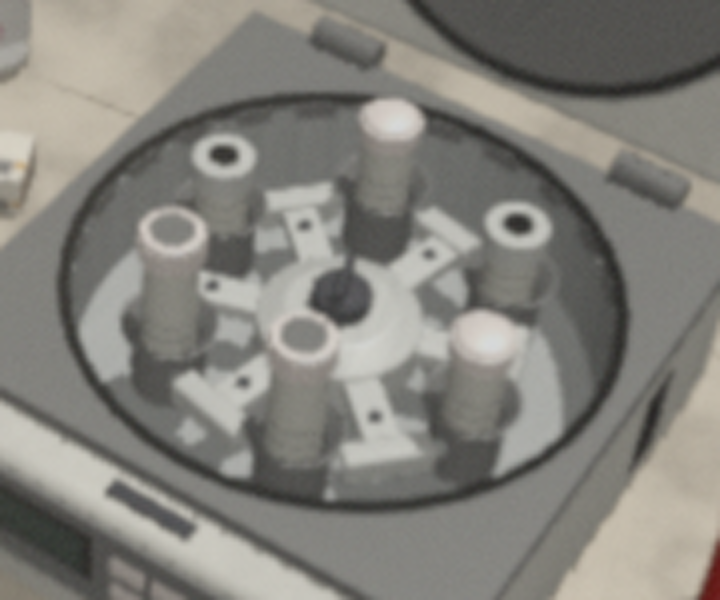

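View pics/rk0c.png

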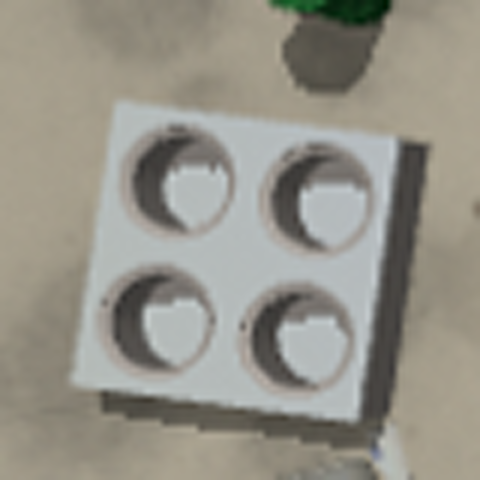

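```bash
cat > h.py <<'E'
import numpy as np,cv2
from rig import r
P={n:r.camera_params(n) for n in("scene","top")}
def ray(n,uv):
    p=P[n]; q=cv2.undistortPoints(np.array([[uv]],float),p["camera_matrix"],p["distortion"])[0,0]
    T=p["cam_to_world"]; return T[:3,3],T[:3,:3]@np.array([q[0],q[1],1])
def atz(n,uv,z):
    o,d=ray(n,uv); return o+d*(z-o[2])/d[2]
def tri(a,b):
    A=np.zeros((3,3));B=np.zeros(3)
    for n,uv in(("scene",a),("top",b)):
        o,d=ray(n,uv);d=d/np.linalg.norm(d);M=np.eye(3)-np.outer(d,d);A+=M;B+=M@o
    return np.linalg.solve(A,B)
def proj(n,X):
    p=P[n];T=np.linalg.inv(p["cam_to_world"]);rv=cv2.Rodrigues(T[:3,:3])[0]
    return cv2.projectPoints(np.array([X],float),rv,T[:3,3],p["camera_matrix"],p["distortion"])[0][0,0]
def crop(n,name,x0,y0,w,h,W):
    im=r.snapshot(n)[y0:y0+h,x0:x0+w,::-1]; cv2.imwrite("pics/"+name,cv2.resize(im,(W,W*h//w),interpolation=cv2.INTER_CUBIC))
E
python3 - <<'E'
from h import *
np.set_printoptions(precision=4,suppress=True)
S=dict(A=(377.5,209.5),B=(409.5,235.8),C=(400.8,265),D=(356,264),E=(323.3,237.5),F=(335.8,218.3),H=(365.8,254.5))
T=dict(A=(374.3,193.8),B=(417.4,208.3),C=(427.6,252.7),D=(395,284.2),E=(349.4,268.9),F=(340.3,223),H=(380,240))
Z=dict(A=.173,B=.157,C=.173,D=.189,E=.189,F=.157,H=.138)
h=atz("top",T["H"],.138)
for k in S:
    t=atz("top",T[k],Z[k]);s=atz("scene",S[k],Z[k]); d=t-h
    print(k,"tri",tri(S[k],T[k]),"top",t,"scene",s, "r",np.hypot(d[0],d[1]),"ang",np.degrees(np.arctan2(d[1],d[0])))
R0=(140,220)
for uv in((184,181),(316,197),(157,320),(298,338)):
    print(atz("top",(R0[0]+uv[0]/6,R0[1]+uv[1]/6),.05))
E
```

```text
A tri [ 0.6241 -0.1647  0.1685] top [ 0.6226 -0.163   0.173 ] scene [ 0.6203 -0.1674  0.173 ] r 0.0945420071746946 ang 11.328849015717218
B tri [ 0.5971 -0.2561  0.1571] top [ 0.597  -0.2558  0.157 ] scene [ 0.5974 -0.2562  0.157 ] r 0.10000200191892614 ang -47.9175807527451
C tri [ 0.5044 -0.2761  0.1641] top [ 0.5041 -0.2737  0.173 ] scene [ 0.4966 -0.2784  0.173 ] r 0.09569179621481864 ang -105.68631885180162
D tri [ 0.4395 -0.2057  0.1885] top [ 0.4391 -0.205   0.189 ] scene [ 0.4396 -0.2065  0.189 ] r 0.0938170436142688 ang -165.579611547393
E tri [ 0.4683 -0.1148  0.1889] top [ 0.4674 -0.1134  0.189 ] scene [ 0.4692 -0.1162  0.189 ] r 0.0925379682887155 ang 132.50618523630095
F tri [ 0.5622 -0.0952  0.1576] top [ 0.5623 -0.0953  0.157 ] scene [ 0.5628 -0.0949  0.157 ] r 0.09217123916684514 ang 69.44043994979353
H tri [ 0.532  -0.186   0.1189] top [ 0.5299 -0.1816  0.138 ] scene [ 0.5164 -0.1939  0.138 ] r 0.0 ang 0.0
[0.5005 0.2884 0.05  ]
[0.4955 0.2379 0.05  ]
[0.4471 0.2964 0.05  ]
[0.4413 0.2426 0.05  ]
```

```bash
python3 - <<'E'
from h import *
for n,(x0,y0,w,h,W) in dict(top=(295,155,170,170,600),scene=(280,180,180,150,720)).items():
    im=cv2.imread(f"pics/{n}0.png")[y0:y0+h,x0:x0+w]; s=W/w
    im=cv2.resize(im,(W,int(h*s)),interpolation=cv2.INTER_CUBIC)
    c=np.array([.531,-.1845]);
    def circ(cx,cy,rad,z,col):
        pts=[(proj(n,(cx+rad*np.cos(a),cy+rad*np.sin(a),z))+.5-[x0,y0])*s for a in np.linspace(0,2*np.pi,60)]
        cv2.polylines(im,[np.int32(pts)],True,col,1)
    circ(*c,.146,.13,(0,0,255)); circ(*c,.01,.138,(0,255,0))
    for k in range(6):
        a=np.radians(12.3+60*k); circ(c[0]+.095*np.cos(a),c[1]+.095*np.sin(a),.0265,.12,(255,0,0))
    cv2.imwrite(f"pics/{n}ov.png",im)
E
```

```text
(no output)
```

View pics/topov.png

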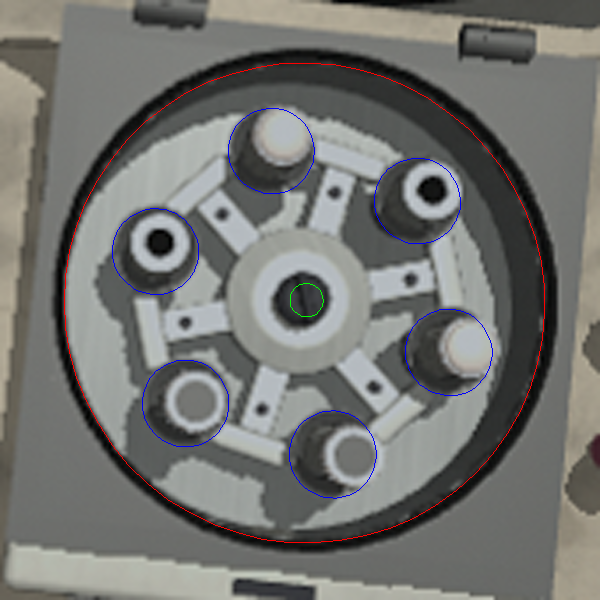

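View pics/sceneov.png

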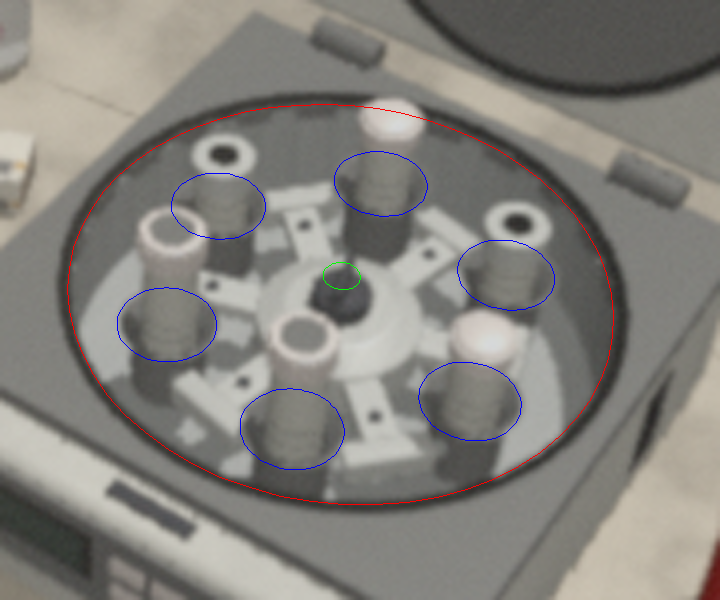

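```bash
cat >> h.py <<'E'
from scipy.spatial.transform import Rotation
def to(x,y,z,rows=1):
    o=r.get_obs();R=Rotation.from_quat(o["ee_rot"]).as_matrix();d=R.T@(np.array([x,y,z])-o["eef_pos"])
    print("at",o["eef_pos"].round(4),"total units",(d/.75).round(4),"len mm",round(1e3*np.linalg.norm(d)),"per row",(d/.75/rows).round(4),"yaw y",R[:,1].round(3),"z",R[:,2].round(3))
E
python3 -c "
from h import *
to(.439,-.2048,.24,25)"
```

```text
at [0.1743 0.5998 0.2306] total units [-0.6383 -0.9317 -0.0113] len mm 847 per row [-0.0255 -0.0373 -0.0005] yaw y [ 0.279  0.96  -0.001] z [-0.    -0.001 -1.   ]
```

```bash
python3 -m creep '[[-0.0255,-0.0373,0,0,0.35],[-0.0255,-0.0373,0,0,0.35],[-0.0255,-0.0373,0,0,0.35],[-0.0255,-0.0373,0,0,0.35],[-0.0255,-0.0373,0,0,0.35]]' 40
python3 -m creep '[[-0.0255,-0.0373,0,0,0.35],[-0.0255,-0.0373,0,0,0.35],[-0.0255,-0.0373,0,0,0.35],[-0.0255,-0.0373,0,0,0.35],[-0.0255,-0.0373,0,0,0.35]]'
python3 -c "
from h import *
to(.439,-.2048,.24,15)"
```

```text
t: 0.52
eef_pos: [0.2272, 0.4374, 0.2308]
ee_rot: [0.141, 0.99, -0.0, -0.0]
force: [0.2, -0.5, 0.2]
opening: 0.0581
t: 0.93
eef_pos: [0.2799, 0.2765, 0.2311]
ee_rot: [0.141, 0.99, -0.0, -0.0]
force: [0.3, 0.5, 0.8]
opening: 0.0578
at [0.2799 0.2765 0.2311] total units [-0.3825 -0.5572 -0.0117] len mm 507 per row [-0.0255 -0.0371 -0.0008] yaw y [ 0.279  0.96  -0.   ] z [-0. -0. -1.]
```

```bash
python3 -m creep '[[-0.0255,-0.0373,0,0,0.35],[-0.0255,-0.0373,0,0,0.35],[-0.0255,-0.0373,0,0,0.35],[-0.0255,-0.0373,0,0,0.35],[-0.0255,-0.0373,0,0,0.35]]'
python3 -m creep '[[-0.0255,-0.0373,0,0,0.35],[-0.0255,-0.0373,0,0,0.35],[-0.0255,-0.0373,0,0,0.35],[-0.0255,-0.0373,0,0,0.35],[-0.0255,-0.0373,0,0,0.35]]'
python3 -m creep '[[-0.0255,-0.037,0,0,0.35],[-0.0255,-0.037,0,0,0.35],[-0.0255,-0.037,0,0,0.35],[-0.0255,-0.037,0,0,0.35],[0,0,0,0,0.35]]'
python3 -c "
from h import *
to(.439,-.2048,.24,1)"
```

```text
t: 1.35
eef_pos: [0.3327, 0.1156, 0.2313]
ee_rot: [0.141, 0.99, 0.0, 0.0]
force: [1.0, 0.2, -0.1]
opening: 0.0575
t: 1.77
eef_pos: [0.3856, -0.0456, 0.2313]
ee_rot: [0.141, 0.99, 0.0, 0.0]
force: [1.0, 0.4, 0.8]
opening: 0.0574
t: 2.18
eef_pos: [0.4299, -0.1764, 0.2314]
ee_rot: [0.142, 0.99, -0.001, 0.001]
force: [0.4, 1.3, -0.4]
opening: 0.0576
at [ 0.4299 -0.1764  0.2314] total units [-0.0223 -0.0329 -0.0114] len mm 31 per row [-0.0223 -0.0329 -0.0114] yaw y [ 0.281  0.96  -0.002] z [ 0.002 -0.002 -1.   ]
```

Tracking good. Position over D and look.

```bash
python3 -m creep '[[-0.0225,-0.033,0,0,0.35],[0,0,0,0,0.35],[0,0,0,0,0.35]]'
python3 -c "
from h import *
to(.439,-.2048,.134,4)
crop('scene','s1.png',280,150,180,150,720)"
```

```text
t: 2.43
eef_pos: [0.4373, -0.2009, 0.2309]
ee_rot: [0.142, 0.99, 0.0, -0.0]
force: [-0.8, 0.6, -0.3]
opening: 0.0573
at [ 0.4373 -0.2009  0.2309] total units [-0.0038 -0.0044  0.1292] len mm 97 per row [-0.001  -0.0011  0.0323] yaw y [0.281 0.96  0.   ] z [-0.001  0.    -1.   ]
```

View pics/s1.png

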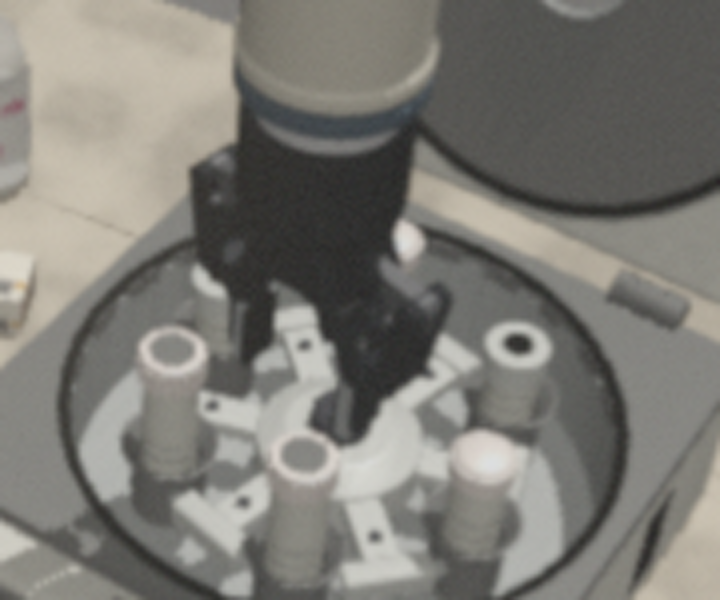

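```bash
python3 -m creep '[[-0.0038,-0.0044,0.02,0,0.35],[0,0,0.036,0,0.35],[0,0,0.036,0,0.35],[0,0,0.036,0,0.35],[0,0,0,0,0.35]]'
python3 -m creep '[[0,0,0,0,-0.5],[0,0,0,0,-0.5],[0,0,0,0,-0.5],[0,0,0,0,-0.5],[0,0,0,0,-0.5]]' 40
python3 -m creep '[[0,0,0,0,-0.5],[0,0,0,0,-0.5]]'
python3 -c "
from h import *
to(.439,-.2048,.27,1)
crop('scene','s2.png',280,150,180,150,720)"
```

```text
t: 2.9
eef_pos: [0.4359, -0.2017, 0.1313]
ee_rot: [0.14, 0.99, 0.001, -0.004]
force: [-1.3, 0.6, 0.3]
opening: 0.0574
t: 3.32
eef_pos: [0.4401, -0.2045, 0.1367]
ee_rot: [0.141, 0.99, -0.0, 0.001]
force: [-0.3, 0.6, 5.3]
opening: 0.0317
t: 3.48
eef_pos: [0.4403, -0.2047, 0.1366]
ee_rot: [0.141, 0.99, -0.0, 0.001]
force: [-0.0, 0.8, 7.6]
opening: 0.0317
at [ 0.4403 -0.2047  0.1366] total units [ 0.0011 -0.0007 -0.1778] len mm 133 per row [ 0.0011 -0.0007 -0.1778] yaw y [ 0.279  0.96  -0.   ] z [ 0.003 -0.001 -1.   ]
```

View pics/s2.png

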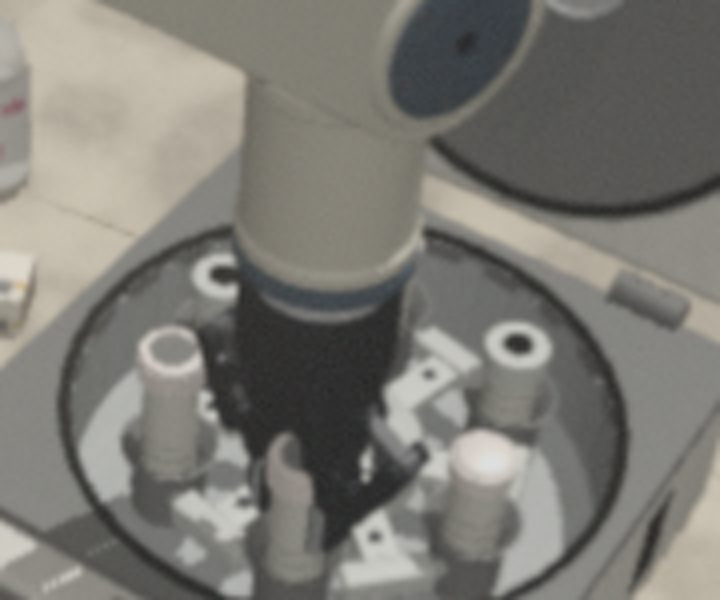

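```bash
python3 -m creep '[[0,0,-0.02,0,-0.5],[0,0,-0.035,0,-0.5],[0,0,-0.045,0,-0.5],[0,0,-0.05,0,-0.5],[0,0,-0.05,0,-0.5]]'
python3 -m creep '[[0,0,0,0,-0.5],[0,0,0,0,-0.5]]'
python3 -c "
from h import *
to(.441,.2426,.285,14)
crop('scene','s3.png',200,60,240,200,720)"
```

```text
t: 3.95
eef_pos: [0.4386, -0.204, 0.2871]
ee_rot: [0.141, 0.99, 0.0, -0.0]
force: [1.7, -0.4, -1.2]
opening: 0.0321
t: 4.12
eef_pos: [0.4403, -0.2048, 0.2878]
ee_rot: [0.141, 0.99, -0.001, 0.003]
force: [-0.3, 0.1, -1.4]
opening: 0.0314
at [ 0.4403 -0.2048  0.2878] total units [0.1657 0.5731 0.0024] len mm 447 per row [0.0118 0.0409 0.0002] yaw y [ 0.279  0.96  -0.001] z [ 0.005 -0.002 -1.   ]
```

View pics/s3.png

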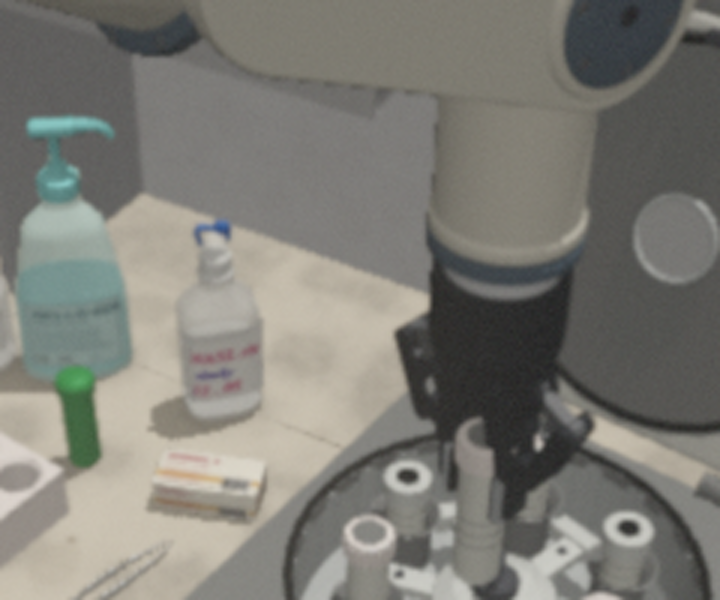

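```bash
python3 -m creep '[[0.006,0.02,0,0,-0.5],[0.0118,0.041,0,0,-0.5],[0.0118,0.041,0,0,-0.5],[0.0118,0.041,0,0,-0.5],[0.0118,0.041,0,0,-0.5]]'
python3 -m creep '[[0.0118,0.041,0,0,-0.5],[0.0118,0.041,0,0,-0.5],[0.0118,0.041,0,0,-0.5],[0.0118,0.041,0,0,-0.5],[0.0118,0.041,0,0,-0.5]]'
python3 -m creep '[[0.0118,0.041,0,0,-0.5],[0.0118,0.041,0,0,-0.5],[0.0118,0.041,0,0,-0.5],[0.0118,0.041,0,0,-0.5],[0.006,0.02,0,0,-0.5]]'
python3 -m creep '[[0,0,0,0,-0.5],[0,0,0,0,-0.5]]'
python3 -c "
from h import *
to(.441,.2426,.145,4)
crop('scene','s4.png',120,150,160,120,720)"
```

```text
t: 4.58
eef_pos: [0.438, -0.0592, 0.2835]
ee_rot: [0.141, 0.99, 0.0, -0.002]
force: [0.4, -0.2, 0.1]
opening: 0.0315
t: 5.0
eef_pos: [0.4384, 0.1007, 0.2836]
ee_rot: [0.141, 0.99, -0.001, -0.001]
force: [1.0, 0.3, -0.8]
opening: 0.0312
t: 5.42
eef_pos: [0.4389, 0.2457, 0.2834]
ee_rot: [0.14, 0.99, -0.0, -0.001]
force: [-0.1, -0.7, 0.2]
opening: 0.0319
t: 5.58
eef_pos: [0.4389, 0.2431, 0.2835]
ee_rot: [0.14, 0.99, -0.001, -0.001]
force: [0.6, -0.3, -1.0]
opening: 0.0313
at [0.4389 0.2431 0.2835] total units [-0.0032  0.0006  0.1847] len mm 139 per row [-0.0008  0.0002  0.0462] yaw y [ 0.277  0.961 -0.003] z [-0.003 -0.002 -1.   ]
```

View pics/s4.png

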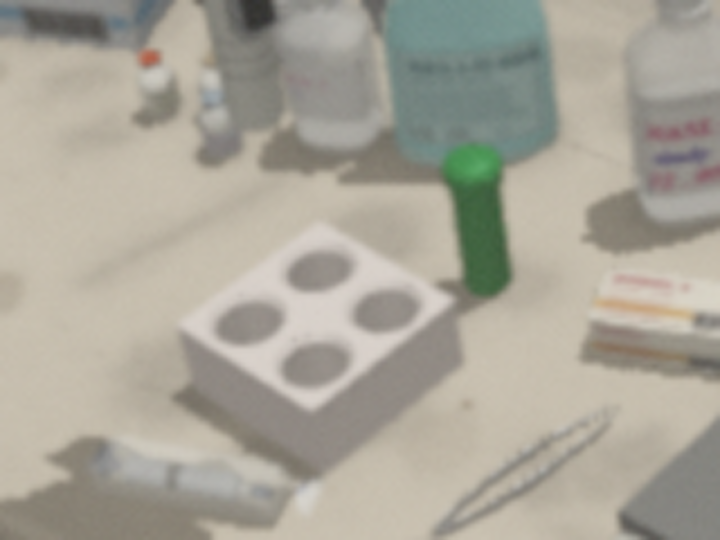

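```bash
python3 -m creep '[[-0.0032,0,0.03,0,-0.5],[0,0,0.05,0,-0.5],[0,0,0.05,0,-0.5],[0,0,0.05,0,-0.5],[0,0,0,0,-0.5]]'
python3 -m creep '[[0,0,0,0,-0.5]]'
python3 -c "
from h import *
print(atz('scene',(190.7,230.7),.05))
to(.441,.2426,.075,4)
crop('scene','s5.png',120,150,160,120,720)
crop('top','t5.png',120,200,120,100,720)"
```

```text
t: 6.05
eef_pos: [0.438, 0.2387, 0.144]
ee_rot: [0.142, 0.99, -0.003, -0.005]
force: [-2.5, 0.1, -1.3]
opening: 0.0317
t: 6.13
eef_pos: [0.441, 0.2406, 0.1491]
ee_rot: [0.142, 0.99, -0.002, -0.002]
force: [0.7, 0.5, 0.2]
opening: 0.0315
[0.44149117 0.23888103 0.05      ]
at [0.441  0.2406 0.1491] total units [0.0004 0.003  0.0988] len mm 74 per row [0.0001 0.0007 0.0247] yaw y [ 0.28   0.96  -0.004] z [-0.004 -0.003 -1.   ]
```

View pics/s5.png

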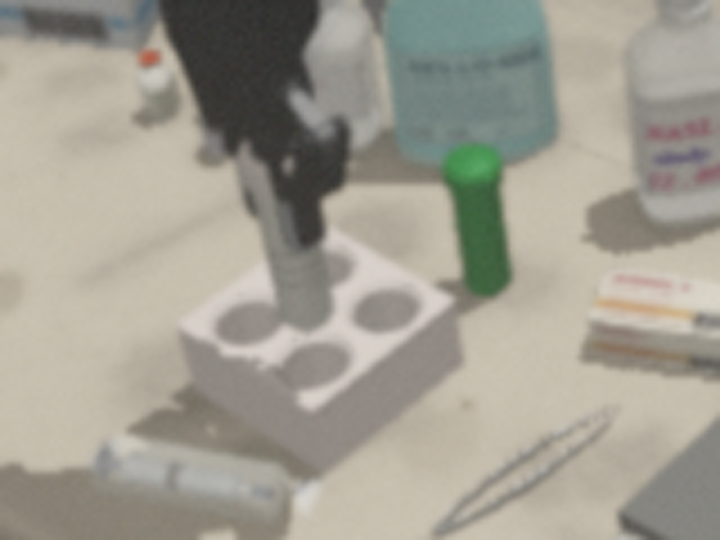

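View pics/t5.png

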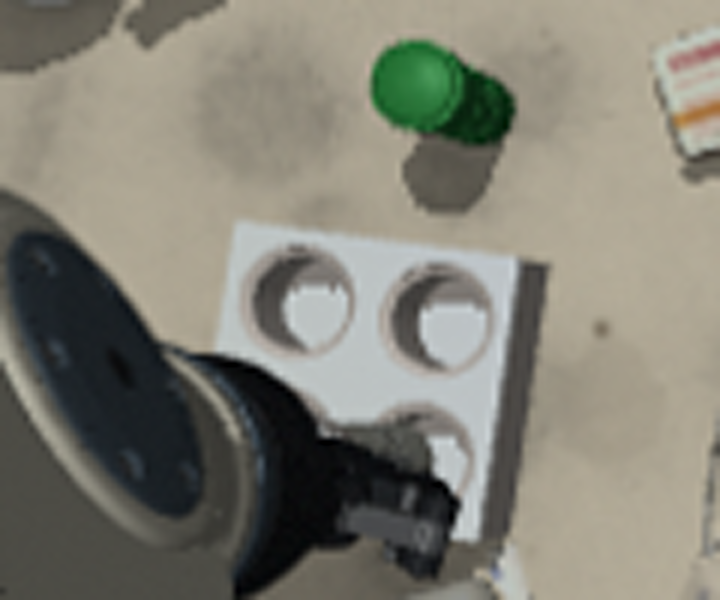

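```bash
python3 -c "
from h import *
for z in(.05,.0875,.19): print((proj('scene',(.441,.2415,z))-[120,150])*4.5,(proj('top',(.441,.2415,z))-[120,200])*6)
T=P['scene']['cam_to_world']
print([ (atz('scene',(120+303/4.5,150+y/4.5),.0875)).round(4) for y in(310,315,320)])
"
```

```text
[313.89104206 361.94117149] [420.85793865 458.94863901]
[302.78388429 311.87969768] [392.05898691 461.52367682]
[270.25951189 163.66956325] [300.42864019 469.72432982]
[array([0.4422, 0.2424, 0.0875]), array([0.4392, 0.2398, 0.0875]), array([0.4362, 0.2373, 0.0875])]
```

```bash
python3 -m creep '[[0.0004,0.001,0.02,0,-0.5],[0,0,0.02,0,-0.5],[0,0,0.02,0,-0.5],[0,0,0.02,0,-0.5],[0,0,0.012,0,-0.5]]'
python3 -m creep '[[0,0,0,0,-0.5],[0,0,0,0,-0.5]]'
python3 -c "
from h import *
to(.441,.2426,.0716,1)"
```

```text
t: 6.65
eef_pos: [0.4436, 0.2437, 0.0826]
ee_rot: [0.141, 0.99, 0.001, 0.001]
force: [-0.1, -0.5, 0.1]
opening: 0.0316
t: 6.82
eef_pos: [0.4431, 0.2435, 0.0825]
ee_rot: [0.141, 0.99, 0.0, 0.001]
force: [0.9, -0.2, -0.6]
opening: 0.0317
at [0.4431 0.2435 0.0825] total units [ 0.0023 -0.002   0.0146] len mm 11 per row [ 0.0023 -0.002   0.0146] yaw y [0.279 0.96  0.001] z [ 0.001  0.001 -1.   ]
```

```bash
python3 -m creep '[[0.001,-0.001,0.007,0,-0.5],[0,0,0.006,0,-0.5],[0,0,0,0,-0.5],[0,0,0,0,-0.5]]'
python3 -c "
from h import *
to(.441,.2426,.0716,1)"
```

```text
t: 7.15
eef_pos: [0.4415, 0.2428, 0.0718]
ee_rot: [0.141, 0.99, 0.0, 0.0]
force: [-0.3, 0.9, -0.5]
opening: 0.0318
at [0.4415 0.2428 0.0718] total units [ 0.0005 -0.0005  0.0002] len mm 1 per row [ 0.0005 -0.0005  0.0002] yaw y [0.279 0.96  0.   ] z [ 0.  0. -1.]
```

Release, rise to z≈0.25.

```bash
python3 -m creep '[[0,0,0,0,0.35],[0,0,0,0,0.35],[0,0,0,0,0.35],[0,0,0,0,0.35]]'
python3 -m creep '[[0,0,-0.03,0,0.35],[0,0,-0.05,0,0.35],[0,0,-0.05,0,0.35],[0,0,-0.05,0,0.35],[0,0,-0.05,0,0.35]]'
python3 -m creep '[[0,0,0,0,0.35]]'
python3 -c "
from h import *
to(.503,-.2745,.245,16)
crop('scene','s6.png',120,150,160,120,720)"
```

```text
t: 7.48
eef_pos: [0.4413, 0.2427, 0.0716]
ee_rot: [0.141, 0.99, -0.0, 0.0]
force: [0.3, 1.4, 0.2]
opening: 0.0577
t: 7.9
eef_pos: [0.4408, 0.2425, 0.2458]
ee_rot: [0.141, 0.99, -0.0, -0.0]
force: [0.4, 0.1, -0.6]
opening: 0.0576
t: 7.98
eef_pos: [0.4445, 0.2445, 0.2512]
ee_rot: [0.141, 0.99, 0.003, 0.004]
force: [1.3, 1.6, 0.8]
opening: 0.0575
at [0.4445 0.2445 0.2512] total units [-0.2679 -0.6428  0.0055] len mm 522 per row [-0.0167 -0.0402  0.0003] yaw y [0.279 0.96  0.008] z [ 0.01   0.005 -1.   ]
```

View pics/s6.png

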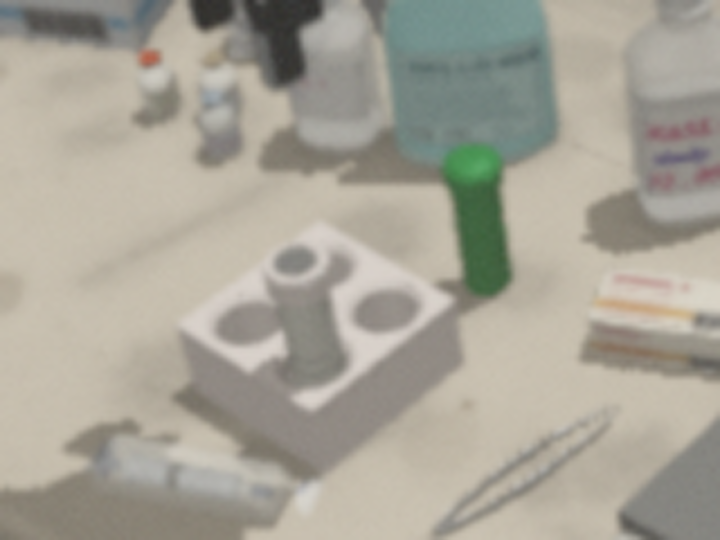

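```bash
python3 -m creep '[[-0.0167,-0.0402,0,0,0.35],[-0.0167,-0.0402,0,0,0.35],[-0.0167,-0.0402,0,0,0.35],[-0.0167,-0.0402,0,0,0.35],[-0.0167,-0.0402,0,0,0.35]]'
python3 -m creep '[[-0.0167,-0.0402,0,0,0.35],[-0.0167,-0.0402,0,0,0.35],[-0.0167,-0.0402,0,0,0.35],[-0.0167,-0.0402,0,0,0.35],[-0.0167,-0.0402,0,0,0.35]]'
python3 -m creep '[[-0.0167,-0.0402,0,0,0.35],[-0.0167,-0.0402,0,0,0.35],[-0.0167,-0.0402,0,0,0.35],[-0.0167,-0.0402,0,0,0.35],[-0.0167,-0.0402,0,0,0.35]]'
python3 -m creep '[[-0.0167,-0.0402,0,0,0.35],[0,0,0,0,0.35],[0,0,0,0,0.35]]'
python3 -c "
from h import *
to(.503,-.2745,.138,4)"
```

```text
t: 8.45
eef_pos: [0.4585, 0.079, 0.2428]
ee_rot: [0.141, 0.99, -0.0, -0.001]
force: [-0.4, 0.5, -1.0]
opening: 0.0576
t: 8.87
eef_pos: [0.4766, -0.0833, 0.2428]
ee_rot: [0.141, 0.99, 0.0, -0.001]
force: [0.5, -0.2, 0.0]
opening: 0.0578
t: 9.28
eef_pos: [0.4947, -0.2454, 0.2425]
ee_rot: [0.141, 0.99, 0.0, -0.001]
force: [0.5, -0.0, 0.5]
opening: 0.0577
t: 9.53
eef_pos: [0.4983, -0.2775, 0.2423]
ee_rot: [0.142, 0.99, 0.0, -0.001]
force: [0.0, 0.7, -0.3]
opening: 0.0574
at [ 0.4983 -0.2775  0.2423] total units [-0.0052  0.0055  0.1391] len mm 104 per row [-0.0013  0.0014  0.0348] yaw y [0.281 0.96  0.001] z [-0.002  0.001 -1.   ]
```

```bash
python3 -m creep '[[-0.0052,0.0055,0.03,0,0.35],[0,0,0.036,0,0.35],[0,0,0.036,0,0.35],[0,0,0.03,0,0.35],[0,0,0,0,0.35]]'
python3 -m creep '[[0,0,0.005,0,0.35],[0,0,0,0,0.35]]'
python3 -c "
from h import *
to(.503,-.2745,.138,4)
crop('scene','s7.png',320,180,160,120,720)"
```

```text
t: 9.95
eef_pos: [0.5008, -0.2706, 0.1401]
ee_rot: [0.14, 0.99, 0.002, -0.004]
force: [-0.9, 1.0, -0.6]
opening: 0.0579
t: 10.12
eef_pos: [0.5042, -0.273, 0.1416]
ee_rot: [0.141, 0.99, 0.0, -0.0]
force: [-0.1, -0.1, 0.1]
opening: 0.0578
at [ 0.5042 -0.273   0.1416] total units [ 0.0009 -0.0024  0.0047] len mm 4 per row [ 0.0002 -0.0006  0.0012] yaw y [0.278 0.96  0.   ] z [-0.  0. -1.]
```

View pics/s7.png

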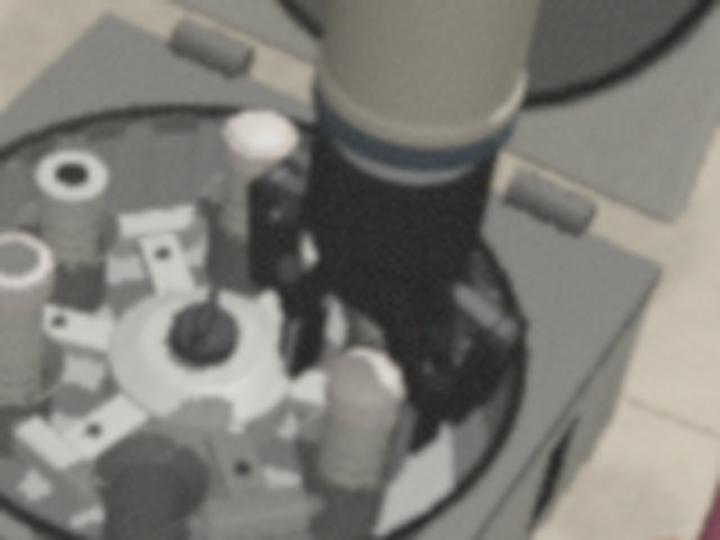

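```bash
python3 -m creep '[[0.0009,-0.002,0.004,0,0.35],[0,0,0,0,-0.5],[0,0,0,0,-0.5],[0,0,0,0,-0.5],[0,0,0,0,-0.5]]' 40
python3 -m creep '[[0,0,0,0,-0.5],[0,0,0,0,-0.5]]'
python3 -c "
from h import *
to(.503,-.2745,.138,4)"
```

```text
t: 10.58
eef_pos: [0.5034, -0.2752, 0.1392]
ee_rot: [0.141, 0.99, -0.0, 0.001]
force: [-0.1, -0.0, 6.9]
opening: 0.0338
t: 10.75
eef_pos: [0.5035, -0.2752, 0.1392]
ee_rot: [0.141, 0.99, -0.0, 0.001]
force: [-0.8, -0.0, 5.9]
opening: 0.0338
at [ 0.5035 -0.2752  0.1392] total units [0.0009 0.0007 0.0016] len mm 1 per row [0.0002 0.0002 0.0004] yaw y [ 0.279  0.96  -0.   ] z [ 0.001 -0.001 -1.   ]
```

```bash
python3 -m creep '[[0,0,-0.015,0,-0.5],[0,0,-0.02,0,-0.5],[0,0,-0.02,0,-0.5],[0,0,0,0,-0.5]]' 50
python3 -c "
from h import *
to(.439,-.2045,.24,1)
crop('scene','s8.png',320,160,160,120,720)"
```

```text
t: 11.08
eef_pos: [0.5044, -0.2756, 0.1828]
ee_rot: [0.141, 0.99, -0.001, 0.002]
force: [1.7, -0.4, 0.8]
opening: 0.0338
at [ 0.5044 -0.2756  0.1828] total units [ 0.1099  0.0667 -0.0768] len mm 112 per row [ 0.1099  0.0667 -0.0768] yaw y [ 0.279  0.96  -0.001] z [ 0.004 -0.002 -1.   ]
```

View pics/s8.png

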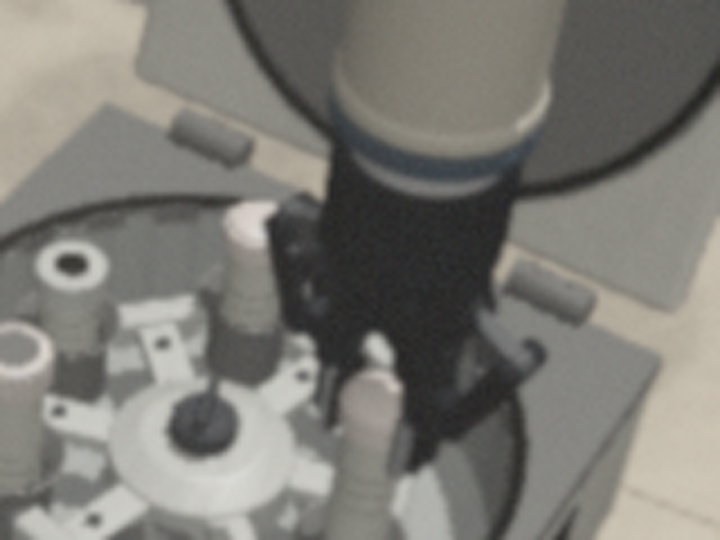

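```bash
python3 -m creep '[[0,0,-0.03,0,-0.5],[0,0,-0.03,0,-0.5],[0.0275,0.0167,0,0,-0.5],[0.0275,0.0167,0,0,-0.5],[0.0275,0.0167,0,0,-0.5]]'
python3 -m creep '[[0.0275,0.0167,0,0,-0.5],[0,0,0,0,-0.5],[0,0,0,0,-0.5],[0,0,0,0,-0.5]]'
python3 -c "
from h import *
to(.439,-.2045,.1392,1)
crop('scene','s9.png',290,160,160,120,720)
crop('top','t9.png',320,190,140,120,700)
for z in(.120,): print((proj('scene',(.4382,-.2042,z))-[290,160])*4.5,(proj('top',(.4382,-.2042,z))-[320,190])*5)"
```

```text
t: 11.55
eef_pos: [0.453, -0.2208, 0.224]
ee_rot: [0.141, 0.99, 0.0, -0.0]
force: [0.2, 0.1, -0.4]
opening: 0.0336
t: 11.88
eef_pos: [0.4381, -0.204, 0.2245]
ee_rot: [0.141, 0.99, -0.0, 0.0]
force: [-0.4, -1.2, -0.5]
opening: 0.0334
at [ 0.4381 -0.204   0.2245] total units [-0.0013 -0.0003  0.1137] len mm 85 per row [-0.0013 -0.0003  0.1137] yaw y [ 0.279  0.96  -0.   ] z [ 0. -0. -1.]
[280.44228543 569.55839319] [342.8887619  466.12699176]
```

View pics/s9.png

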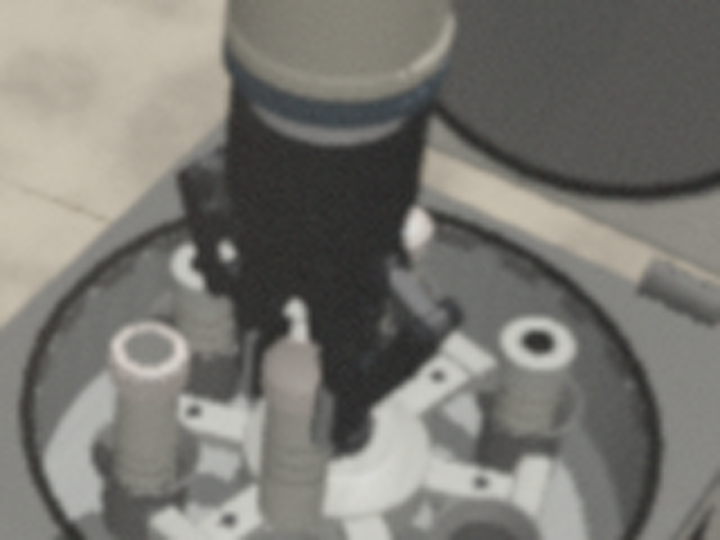

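View pics/t9.png

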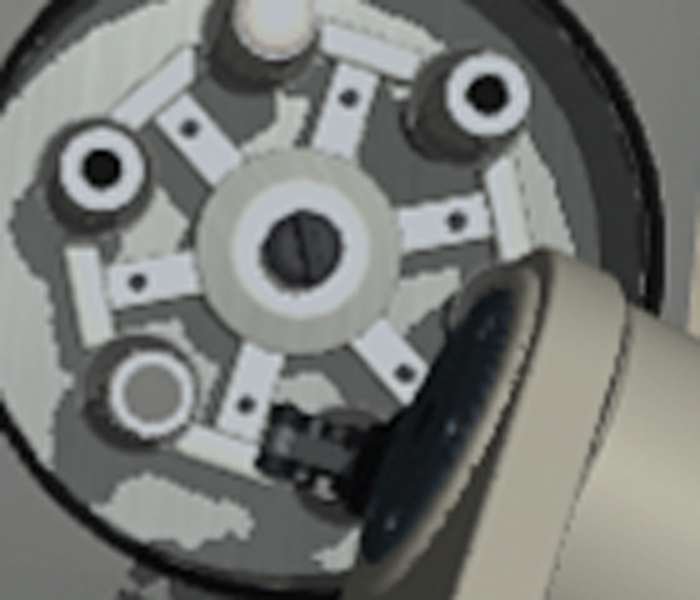

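```bash
python3 -m creep '[[-0.0008,0,0.02,0,-0.5],[0,0,0.02,0,-0.5],[0,0,0.015,0,-0.5],[0,0,0.012,0,-0.5],[0,0,0.012,0,-0.5]]'
python3 -m creep '[[0,0,0.01,0,-0.5],[0,0,0.01,0,-0.5],[0,0,0.005,0,-0.5],[0,0,0,0,-0.5],[0,0,0,0,-0.5]]'
python3 -c "
from h import *
to(.439,-.2045,.1392,1)"
```

```text
t: 12.4
eef_pos: [0.4386, -0.2043, 0.1645]
ee_rot: [0.141, 0.99, 0.0, -0.0]
force: [-0.6, -1.2, -0.6]
opening: 0.0332
t: 12.82
eef_pos: [0.4384, -0.2039, 0.1466]
ee_rot: [0.141, 0.99, 0.0, -0.0]
force: [-1.2, 0.5, 0.6]
opening: 0.0337
at [ 0.4384 -0.2039  0.1466] total units [-0.001  -0.0005  0.0098] len mm 7 per row [-0.001  -0.0005  0.0098] yaw y [0.279 0.96  0.   ] z [-0.  0. -1.]
```

```bash
python3 -m creep '[[0,0,0.004,0,-0.5],[0,0,0.004,0,-0.5],[0,0,0,0,-0.5],[0,0,0,0,-0.5]]'
python3 -m creep '[[0,0,0,0,0.25],[0,0,0,0,0.25],[0,0,0,0,0.25],[0,0,0,0,0.25]]'
python3 -m creep '[[0,0,-0.02,0,0.25],[0,0,-0.05,0,0.25],[0,0,-0.05,0,0.25],[0,0,0,0,0.25]]'
python3 -c "
from h import *
to(.5962,-.2552,.24,6)
crop('scene','s10.png',290,160,160,120,720)"
```

```text
t: 13.15
eef_pos: [0.4382, -0.2038, 0.1405]
ee_rot: [0.141, 0.99, 0.0, -0.0]
force: [-0.4, -0.1, -0.9]
opening: 0.0337
t: 13.48
eef_pos: [0.4384, -0.2039, 0.1407]
ee_rot: [0.141, 0.99, -0.0, 0.0]
force: [0.4, 0.0, 0.7]
opening: 0.0534
t: 13.82
eef_pos: [0.4416, -0.2054, 0.237]
ee_rot: [0.141, 0.99, -0.001, 0.005]
force: [2.4, -0.5, 0.7]
opening: 0.0534
at [ 0.4416 -0.2054  0.237 ] total units [-0.2165 -0.0062 -0.0019] len mm 162 per row [-0.0361 -0.001  -0.0003] yaw y [ 0.279  0.96  -0.001] z [ 0.009 -0.004 -1.   ]
```

View pics/s10.png

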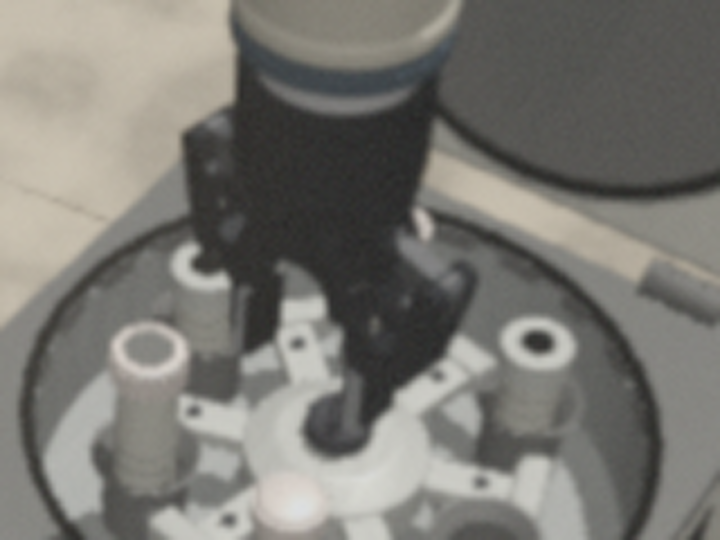

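```bash
python3 -m creep '[[-0.036,-0.001,0,0,0.3],[-0.036,-0.001,0,0,0.3],[-0.036,-0.001,0,0,0.3],[-0.036,-0.001,0,0,0.3],[-0.036,-0.001,0,0,0.3]]'
python3 -m creep '[[-0.036,-0.001,0,0,0.3],[0,0,0,0,0.3],[0,0,0,0,0.3]]'
python3 -c "
from h import *
to(.5962,-.2552,.124,4)"
```

```text
t: 14.28
eef_pos: [0.5675, -0.2453, 0.2293]
ee_rot: [0.141, 0.99, 0.0, -0.001]
force: [0.4, -0.8, 0.3]
opening: 0.0555
t: 14.53
eef_pos: [0.5926, -0.2533, 0.2288]
ee_rot: [0.141, 0.99, 0.0, -0.001]
force: [0.3, 0.0, -0.1]
opening: 0.0554
at [ 0.5926 -0.2533  0.2288] total units [-0.0057 -0.0012  0.1397] len mm 105 per row [-0.0014 -0.0003  0.0349] yaw y [0.279 0.96  0.   ] z [-0.002  0.001 -1.   ]
```

```bash
python3 -m creep '[[-0.0045,-0.0012,0.025,0,0.3],[0,0,0.036,0,0.3],[0,0,0.034,0,0.3],[0,0,0.025,0,0.3],[0,0,0,0,0.3]]'
python3 -m creep '[[0,0,0.008,0,0.3],[0,0,0,0,0.3]]'
python3 -c "
from h import *
to(.5962,-.2552,.124,1)
crop('scene','s11.png',340,180,160,120,720)"
```

```text
t: 14.95
eef_pos: [0.5914, -0.2536, 0.136]
ee_rot: [0.141, 0.99, 0.001, -0.004]
force: [-1.2, 0.5, 0.3]
opening: 0.0558
t: 15.12
eef_pos: [0.5951, -0.2551, 0.1346]
ee_rot: [0.141, 0.99, 0.0, -0.0]
force: [-0.4, -0.2, -1.0]
opening: 0.0557
at [ 0.5951 -0.2551  0.1346] total units [-0.0015  0.0002  0.0141] len mm 11 per row [-0.0015  0.0002  0.0141] yaw y [ 0.279  0.96  -0.   ] z [-0.  0. -1.]
```

View pics/s11.png

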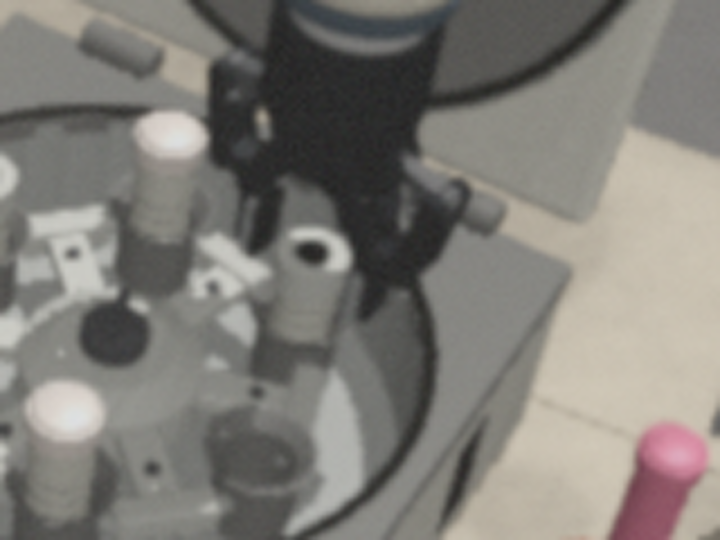

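```bash
python3 -m creep '[[-0.001,0,0.012,0,0.3],[0,0,0,0,0.3]]'
python3 -m creep '[[0,0,0,0,-0.5],[0,0,0,0,-0.5],[0,0,0,0,-0.5],[0,0,0,0,-0.5],[0,0,0,0,-0.5]]' 40
python3 -c "
from h import *
to(.5962,-.2552,.124,1)"
python3 -m creep '[[0,0,-0.015,0,-0.5],[0,0,-0.02,0,-0.5],[0,0,-0.03,0,-0.5],[0,0,-0.03,0,-0.5],[0,0,0,0,-0.5]]' 50
python3 -c "
from h import *
to(.5025,-.2745,.205,1)
crop('scene','s12.png',340,160,160,120,720)"
```

```text
t: 15.33
eef_pos: [0.5963, -0.2554, 0.1253]
ee_rot: [0.141, 0.99, -0.0, 0.0]
force: [-0.0, 0.9, -0.7]
opening: 0.0555
t: 15.75
eef_pos: [0.5966, -0.2555, 0.126]
ee_rot: [0.141, 0.99, -0.0, 0.0]
force: [0.4, 0.2, 2.5]
opening: 0.0336
at [ 0.5966 -0.2555  0.126 ] total units [0.0006 0.0003 0.0027] len mm 2 per row [0.0006 0.0003 0.0027] yaw y [ 0.279  0.96  -0.   ] z [ 0.001 -0.    -1.   ]
t: 16.17
eef_pos: [0.5986, -0.2564, 0.2022]
ee_rot: [0.141, 0.99, -0.001, 0.003]
force: [0.6, 0.2, 0.8]
opening: 0.0338
at [ 0.5986 -0.2564  0.2022] total units [ 0.1162 -0.0589 -0.0045] len mm 98 per row [ 0.1162 -0.0589 -0.0045] yaw y [ 0.279  0.96  -0.001] z [ 0.006 -0.003 -1.   ]
```

View pics/s12.png

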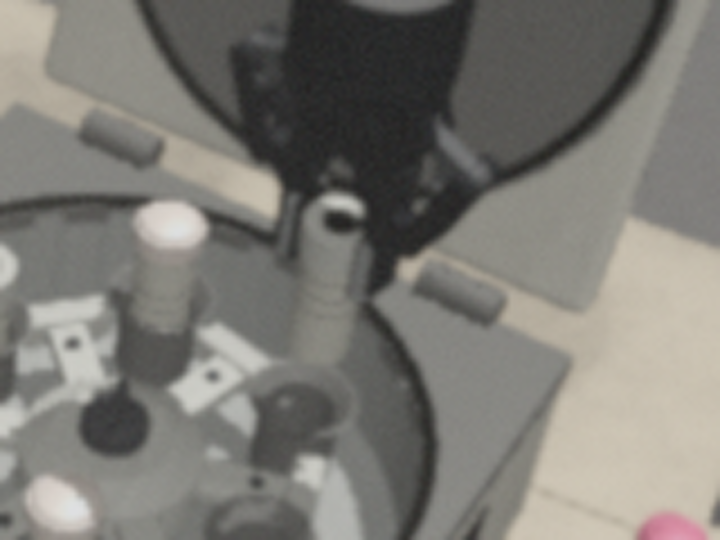

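```bash
python3 -m creep '[[0.029,-0.0145,0,0,-0.5],[0.029,-0.0145,0,0,-0.5],[0.029,-0.0145,0,0,-0.5],[0.029,-0.0145,0,0,-0.5],[0,0,0,0,-0.5]]'
python3 -m creep '[[0,0,0,0,-0.5],[0,0,0,0,-0.5]]'
python3 -c "
from h import *
to(.5025,-.2745,.126,1)
crop('scene','s13.png',320,160,160,120,720)
print((proj('scene',(.5023,-.2745,.120))-[320,160])*4.5)"
```

```text
t: 16.63
eef_pos: [0.496, -0.2726, 0.1957]
ee_rot: [0.141, 0.99, 0.0, -0.002]
force: [0.1, -0.9, -0.2]
opening: 0.0338
t: 16.8
eef_pos: [0.501, -0.273, 0.1967]
ee_rot: [0.141, 0.99, 0.0, 0.0]
force: [0.2, -1.0, 0.1]
opening: 0.0334
at [ 0.501  -0.273   0.1967] total units [-0.0024 -0.0014  0.0943] len mm 71 per row [-0.0024 -0.0014  0.0943] yaw y [0.279 0.96  0.   ] z [ 0.  0. -1.]
[345.69483064 537.98835439]
```

View pics/s13.png

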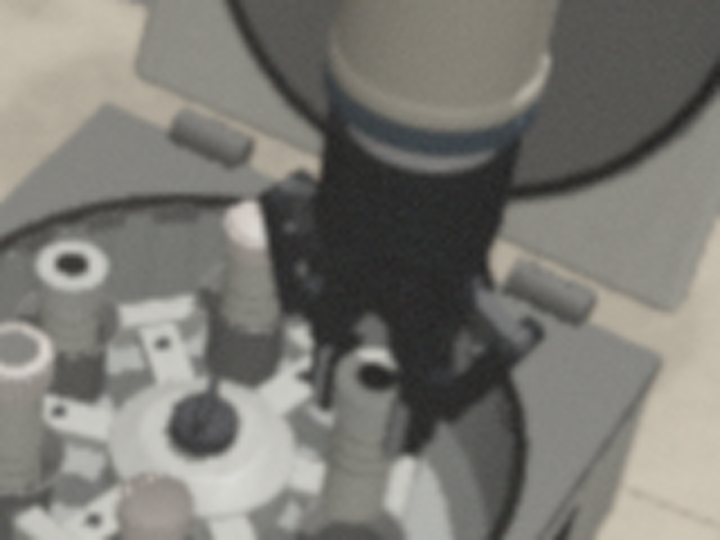

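```bash
python3 -m creep '[[-0.0016,-0.001,0.02,0,-0.5],[0,0,0.015,0,-0.5],[0,0,0.012,0,-0.5],[0,0,0.012,0,-0.5],[0,0,0.01,0,-0.5]]'
python3 -m creep '[[0,0,0.01,0,-0.5],[0,0,0.006,0,-0.5],[0,0,0,0,-0.5],[0,0,0,0,-0.5]]'
python3 -c "
from h import *
to(.5025,-.2745,.126,1)"
```

```text
t: 17.27
eef_pos: [0.5018, -0.2739, 0.1439]
ee_rot: [0.141, 0.99, -0.0, -0.0]
force: [2.0, -0.6, 0.8]
opening: 0.0337
t: 17.6
eef_pos: [0.5015, -0.274, 0.1329]
ee_rot: [0.141, 0.99, 0.0, -0.0]
force: [0.1, -0.8, -0.7]
opening: 0.0339
at [ 0.5015 -0.274   0.1329] total units [-0.0015 -0.0003  0.0091] len mm 7 per row [-0.0015 -0.0003  0.0091] yaw y [0.279 0.96  0.   ] z [-0.  0. -1.]
```

```bash
python3 -m creep '[[0,0,0.004,0,-0.5],[0,0,0.004,0,-0.5],[0,0,0,0,-0.5],[0,0,0,0,-0.5]]'
python3 -m creep '[[0,0,0,0,0.2],[0,0,0,0,0.2],[0,0,0,0,0.2],[0,0,0,0,0.2]]'
python3 -m creep '[[0,0,-0.02,0,0.2],[0,0,-0.05,0,0.2],[0,0,-0.05,0,0.2],[0,0,-0.045,0,0.2],[0,0,0,0,0.2]]'
python3 -c "
from h import *
to(.441,.2426,.25,16)
crop('scene','s14.png',320,160,160,120,720)"
```

```text
t: 17.93
eef_pos: [0.5016, -0.274, 0.127]
ee_rot: [0.141, 0.99, -0.0, 0.0]
force: [-1.0, -0.9, -0.7]
opening: 0.0337
t: 18.27
eef_pos: [0.5015, -0.2739, 0.1271]
ee_rot: [0.141, 0.99, 0.0, -0.0]
force: [-0.3, 0.2, 0.0]
opening: 0.0512
t: 18.68
eef_pos: [0.5046, -0.2756, 0.258]
ee_rot: [0.141, 0.99, -0.002, 0.005]
force: [1.5, -0.1, 0.5]
opening: 0.051
at [ 0.5046 -0.2756  0.258 ] total units [0.2743 0.6399 0.0064] len mm 522 per row [0.0171 0.04   0.0004] yaw y [ 0.279  0.96  -0.002] z [ 0.009 -0.005 -1.   ]
```

View pics/s14.png

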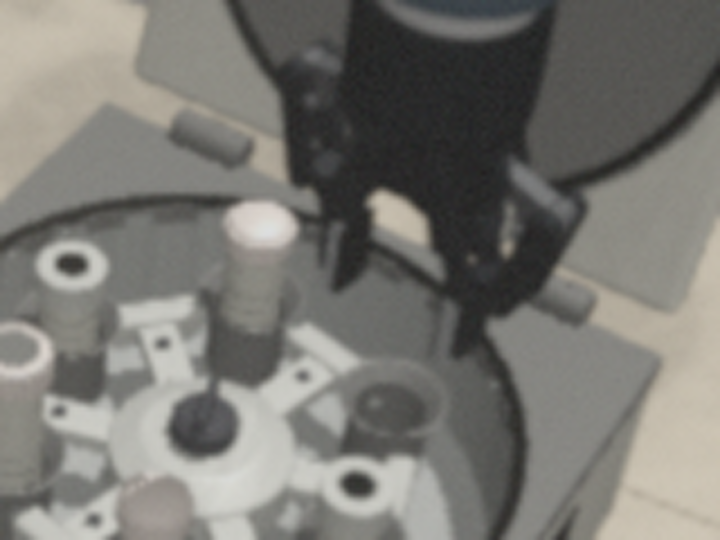

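```bash
python3 -m creep '[[0.0171,0.04,0,0,0.35],[0.0171,0.04,0,0,0.35],[0.0171,0.04,0,0,0.35],[0.0171,0.04,0,0,0.35],[0.0171,0.04,0,0,0.35]]'
python3 -m creep '[[0.0171,0.04,0,0,0.35],[0.0171,0.04,0,0,0.35],[0.0171,0.04,0,0,0.35],[0.0171,0.04,0,0,0.35],[0.0171,0.04,0,0,0.35]]'
python3 -m creep '[[0.0171,0.04,0,0,0.35],[0.0171,0.04,0,0,0.35],[0.0171,0.04,0,0,0.35],[0.0171,0.04,0,0,0.35],[0.0171,0.04,0,0,0.35]]'
python3 -m creep '[[0.0171,0.04,0,0,0.35],[0,0,0,0,0.35],[0,0,0,0,0.35]]'
python3 -c "
from h import *
print(atz('scene',(186,207.8),.124))
to(.441,.2426,.0716,5)
crop('top','t15.png',295,155,170,170,600)
crop('scene','s15.png',280,180,180,150,720)"
```

```text
t: 19.15
eef_pos: [0.4807, -0.1105, 0.2496]
ee_rot: [0.141, 0.99, 0.0, -0.001]
force: [0.7, -0.1, 0.1]
opening: 0.0578
t: 19.57
eef_pos: [0.4609, 0.0513, 0.2498]
ee_rot: [0.141, 0.99, -0.0, -0.001]
force: [0.8, 1.0, 0.0]
opening: 0.0577
t: 19.98
eef_pos: [0.4412, 0.2131, 0.2497]
ee_rot: [0.141, 0.99, -0.0, -0.001]
force: [1.2, 0.9, 0.4]
opening: 0.0576
t: 20.23
eef_pos: [0.4375, 0.2453, 0.2496]
ee_rot: [0.139, 0.99, -0.001, -0.001]
force: [-0.9, -0.0, -0.8]
opening: 0.0575
[0.44306851 0.23954774 0.124     ]
at [0.4375 0.2453 0.2496] total units [-0.0058 -0.0018  0.2373] len mm 178 per row [-0.0012 -0.0004  0.0475] yaw y [ 0.276  0.961 -0.001] z [-0.002 -0.001 -1.   ]
```

View pics/t15.png

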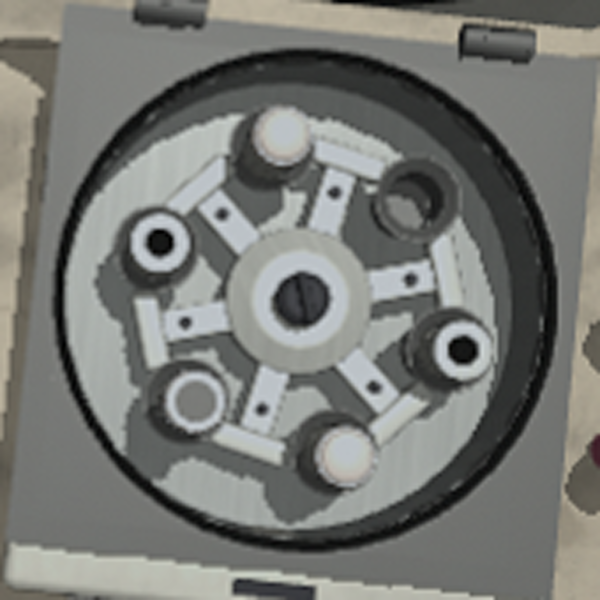

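View pics/s15.png

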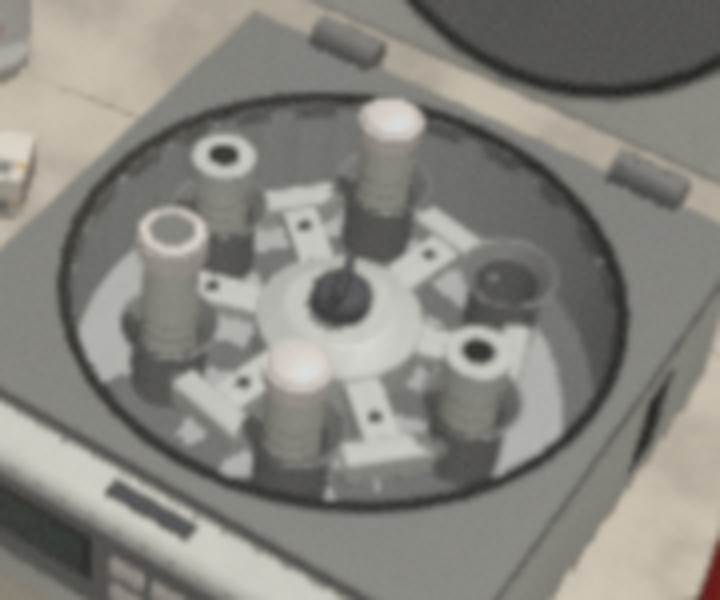

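```bash
python3 -m creep '[[-0.0055,-0.002,0.035,0,0.35],[0,0,0.05,0,0.35],[0,0,0.045,0,0.35],[0,0,0.045,0,0.35],[0,0,0.03,0,0.35]]'
python3 -m creep '[[0,0,0.02,0,0.35],[0,0,0,0,0.35],[0,0,0,0,0.35]]'
python3 -c "
from h import *
to(.4415,.2423,.0716,1)"
```

```text
t: 20.75
eef_pos: [0.4408, 0.2393, 0.0942]
ee_rot: [0.142, 0.99, -0.001, -0.001]
force: [0.5, 0.8, -0.3]
opening: 0.0576
t: 21.0
eef_pos: [0.4416, 0.2403, 0.0816]
ee_rot: [0.142, 0.99, -0.001, -0.001]
force: [-0.4, -0.1, 0.5]
opening: 0.0573
at [0.4416 0.2403 0.0816] total units [0.0009 0.0026 0.0133] len mm 10 per row [0.0009 0.0026 0.0133] yaw y [ 0.28   0.96  -0.002] z [-0.002 -0.001 -1.   ]
```

```bash
python3 -m creep '[[0.0005,0.0015,0.011,0,0.35],[0,0,0,0,0.35]]'
python3 -m creep '[[0,0,0,0,-0.5],[0,0,0,0,-0.5],[0,0,0,0,-0.5],[0,0,0,0,-0.5],[0,0,0,0,-0.5]]' 50
python3 -c "
from h import *
to(.5955,-.2546,.285,1)"
python3 -m creep '[[0,0,-0.02,0,-0.5],[0,0,-0.05,0,-0.5],[0,0,-0.055,0,-0.5],[0,0,-0.055,0,-0.5],[0,0,-0.055,0,-0.5]]'
python3 -m creep '[[0,0,-0.05,0,-0.5],[0,0,0,0,-0.5],[0,0,0,0,-0.5]]'
python3 -c "
from h import *
to(.5955,-.2546,.285,16)"
```

```text
t: 21.17
eef_pos: [0.4424, 0.2428, 0.074]
ee_rot: [0.141, 0.99, 0.0, 0.0]
force: [0.1, 0.5, 0.0]
opening: 0.0578
t: 21.58
eef_pos: [0.4425, 0.2431, 0.0746]
ee_rot: [0.141, 0.99, 0.0, 0.001]
force: [-0.2, -0.6, 6.6]
opening: 0.0318
at [0.4425 0.2431 0.0746] total units [-0.3813 -0.5802 -0.2806] len mm 562 per row [-0.3813 -0.5802 -0.2806] yaw y [0.279 0.96  0.001] z [ 0.001  0.001 -1.   ]
t: 22.0
eef_pos: [0.4413, 0.2426, 0.2521]
ee_rot: [0.141, 0.99, -0.0, -0.0]
force: [1.2, 0.5, -0.7]
opening: 0.0319
t: 22.25
eef_pos: [0.4429, 0.2434, 0.29]
ee_rot: [0.141, 0.99, 0.002, 0.002]
force: [0.2, -0.2, -1.1]
opening: 0.0317
at [0.4429 0.2434 0.29  ] total units [-0.3806 -0.581   0.0059] len mm 521 per row [-0.0238 -0.0363  0.0004] yaw y [0.279 0.96  0.004] z [ 0.005  0.003 -1.   ]
```

```bash
python3 -m creep '[[-0.012,-0.018,0,0,-0.5],[-0.0238,-0.0363,0,0,-0.5],[-0.0238,-0.0363,0,0,-0.5],[-0.0238,-0.0363,0,0,-0.5],[-0.0238,-0.0363,0,0,-0.5]]'
python3 -m creep '[[-0.0238,-0.0363,0,0,-0.5],[-0.0238,-0.0363,0,0,-0.5],[-0.0238,-0.0363,0,0,-0.5],[-0.0238,-0.0363,0,0,-0.5],[-0.0238,-0.0363,0,0,-0.5]]'
python3 -m creep '[[-0.0238,-0.0363,0,0,-0.5],[-0.0238,-0.0363,0,0,-0.5],[-0.0238,-0.0363,0,0,-0.5],[-0.0238,-0.0363,0,0,-0.5],[-0.0238,-0.0363,0,0,-0.5]]'
python3 -m creep '[[-0.0238,-0.0363,0,0,-0.5],[-0.012,-0.018,0,0,-0.5],[0,0,0,0,-0.5],[0,0,0,0,-0.5],[0,0,0,0,-0.5]]'
python3 -c "
from h import *
to(.5955,-.2546,.195,1)"
```

```text
t: 22.67
eef_pos: [0.4841, 0.1014, 0.2857]
ee_rot: [0.141, 0.99, -0.0, -0.001]
force: [0.6, 0.5, -0.2]
opening: 0.032
t: 23.08
eef_pos: [0.5319, -0.0543, 0.2856]
ee_rot: [0.141, 0.99, -0.0, -0.002]
force: [-0.9, 0.1, -0.9]
opening: 0.0322
t: 23.5
eef_pos: [0.5797, -0.2097, 0.2853]
ee_rot: [0.141, 0.99, 0.0, -0.002]
force: [0.1, 0.5, -0.1]
opening: 0.032
t: 23.92
eef_pos: [0.5941, -0.2539, 0.2863]
ee_rot: [0.141, 0.99, 0.001, -0.001]
force: [-0.5, -0.6, 0.3]
opening: 0.0323
at [ 0.5941 -0.2539  0.2863] total units [-0.0023 -0.0005  0.1218] len mm 91 per row [-0.0023 -0.0005  0.1218] yaw y [0.279 0.96  0.001] z [-0.002  0.001 -1.   ]
```

```bash
python3 -m creep '[[-0.0016,-0.0005,0.02,0,-0.5],[0,0,0.03,0,-0.5],[0,0,0.03,0,-0.5],[0,0,0.02,0,-0.5],[0,0,0,0,-0.5]]'
python3 -m creep '[[0,0,0,0,-0.5],[0,0,0,0,-0.5]]'
python3 -c "
from h import *
to(.5955,-.2546,.1396,1)
crop('scene','s16.png',340,160,160,120,720)
print((proj('scene',(.595,-.2543,.120))-[340,160])*4.5)"
```

```text
t: 24.33
eef_pos: [0.5937, -0.2532, 0.2089]
ee_rot: [0.14, 0.99, 0.001, -0.003]
force: [-1.1, -0.2, -0.7]
opening: 0.0318
t: 24.5
eef_pos: [0.5964, -0.2551, 0.2138]
ee_rot: [0.141, 0.99, -0.0, 0.001]
force: [-0.4, 0.1, -0.3]
opening: 0.0321
at [ 0.5964 -0.2551  0.2138] total units [0.0015 0.0003 0.0989] len mm 74 per row [0.0015 0.0003 0.0989] yaw y [ 0.278  0.961 -0.   ] z [ 0.001 -0.    -1.   ]
[296.31973746 396.21743451]
```

View pics/s16.png

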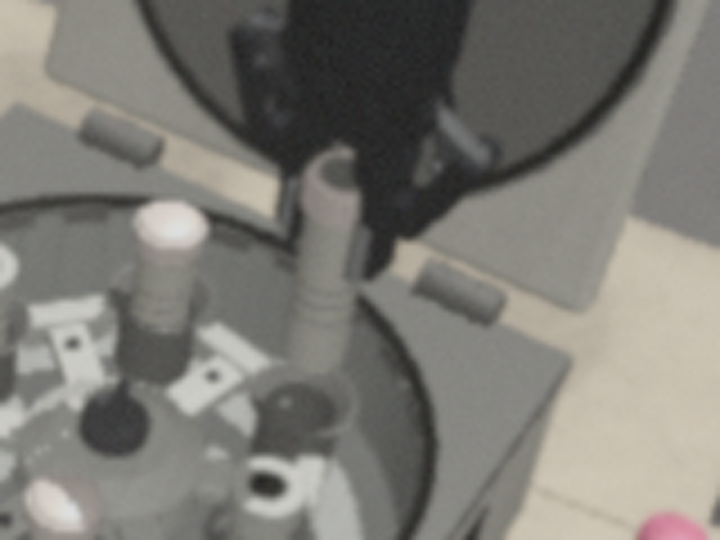

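```bash
python3 -m creep '[[0.0007,0,0.02,0,-0.5],[0,0,0.015,0,-0.5],[0,0,0.012,0,-0.5],[0,0,0.012,0,-0.5],[0,0,0.01,0,-0.5]]'
python3 -m creep '[[0,0,0.01,0,-0.5],[0,0,0.008,0,-0.5],[0,0,0,0,-0.5],[0,0,0,0,-0.5]]'
python3 -c "
from h import *
to(.5955,-.2546,.1396,1)"
```

```text
t: 24.97
eef_pos: [0.5953, -0.2554, 0.16]
ee_rot: [0.141, 0.99, 0.0, -0.0]
force: [0.6, -0.1, -0.5]
opening: 0.0321
t: 25.3
eef_pos: [0.5953, -0.2555, 0.1469]
ee_rot: [0.141, 0.99, 0.0, -0.0]
force: [0.1, 0.8, -0.4]
opening: 0.0316
at [ 0.5953 -0.2555  0.1469] total units [-0.      0.0012  0.0097] len mm 7 per row [-0.      0.0012  0.0097] yaw y [0.279 0.96  0.   ] z [-0.001  0.    -1.   ]
```

```bash
python3 -m creep '[[0,0.0008,0.004,0,-0.5],[0,0,0.0035,0,-0.5],[0,0,0,0,-0.5],[0,0,0,0,-0.5]]'
python3 -m creep '[[0,0,0,0,0.3],[0,0,0,0,0.3],[0,0,0,0,0.3],[0,0,0,0,0.3]]'
python3 -m creep '[[0,0,-0.02,0,0.3],[0,0,-0.05,0,0.3],[0,0,-0.05,0,0.3],[0,0,-0.05,0,0.3],[0,0,-0.03,0,0.3]]'
python3 -m creep '[[0.03,0.04,0,0,0.3],[0.03,0.04,0,0,0.3],[0.03,0.04,0,0,0.3],[0.03,0.04,0,0,0.3],[0.03,0.04,0,0,0.3]]'
python3 -m creep '[[0.03,0.04,0,0,0.3],[0.03,0.04,0,0,0.3],[0.03,0.04,0,0,0.3],[0.03,0.04,0,0,0.3],[0.03,0.04,0,0,0.3]]'
python3 -m creep '[[0,0.04,0,0,0.3],[0,0.04,0,0,0.3],[0,0,0,0,0.3]]'
python3 -c "
from h import *
crop('top','t17.png',295,155,170,170,600)
crop('scene','s17.png',280,180,180,150,720)"
```

```text
t: 25.63
eef_pos: [0.5955, -0.255, 0.1417]
ee_rot: [0.141, 0.99, -0.0, -0.0]
force: [-0.2, 0.1, -0.3]
opening: 0.0316
t: 25.97
eef_pos: [0.5957, -0.255, 0.1419]
ee_rot: [0.141, 0.99, -0.0, 0.0]
force: [-0.5, -0.2, -0.1]
opening: 0.0558
t: 26.38
eef_pos: [0.5966, -0.2554, 0.2962]
ee_rot: [0.141, 0.99, -0.001, 0.002]
force: [0.1, -0.6, 0.1]
opening: 0.0556
t: 26.8
eef_pos: [0.5285, -0.0782, 0.2918]
ee_rot: [0.141, 0.99, 0.0, 0.0]
force: [0.8, 0.4, -0.1]
opening: 0.0554
t: 27.22
eef_pos: [0.4623, 0.0974, 0.292]
ee_rot: [0.141, 0.99, 0.0, 0.0]
force: [0.8, 0.9, 1.1]
opening: 0.0555
t: 27.47
eef_pos: [0.481, 0.1578, 0.2922]
ee_rot: [0.14, 0.99, 0.001, 0.001]
force: [-0.1, -0.1, -0.9]
opening: 0.0552
```

View pics/t17.png

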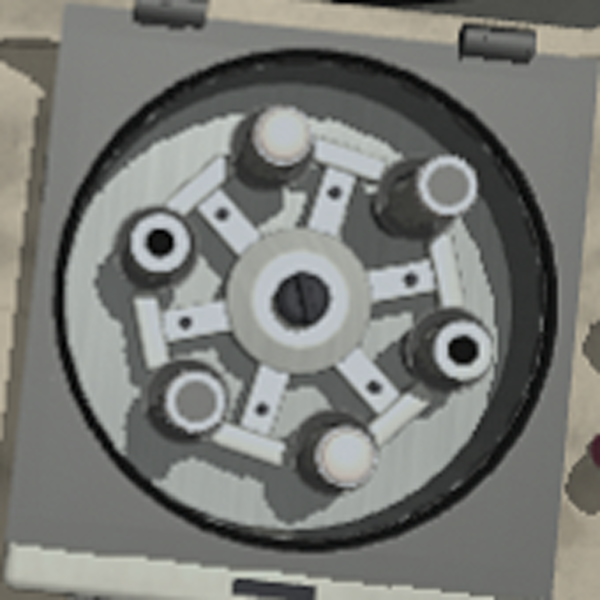

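View pics/s17.png

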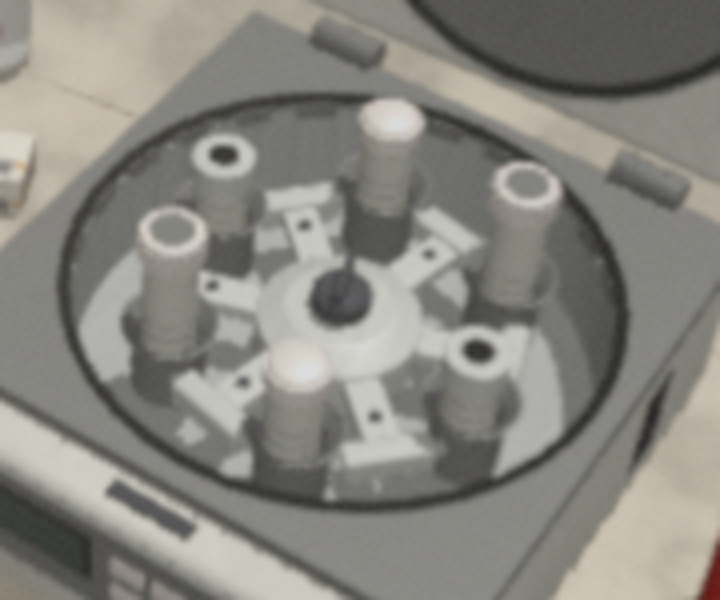

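```bash
python3 -c "
from h import *
print('B tall',tri((411.75,225.75),(421.4,207.4)),'want z .189')
print('C short',tri((400,267.25),(425.9,253.9)),'want z .157')
print('D med',tri((354.5,271),(392.75,284.5)),'want z~.166 by this reading (A,C read .1685,.164)')
print(r.get_obs()['eef_pos'],r.get_obs()['t'])"
```

```text
B tall [ 0.59488833 -0.25677272  0.18905365] want z .189
C short [ 0.50253187 -0.27500857  0.1582773 ] want z .157
D med [ 0.43794967 -0.20481207  0.16880983] want z~.166 by this reading (A,C read .1685,.164)
[0.47984049 0.15432881 0.29162846] 27.5667
```

All heights match fully seated tubes, and the gripper is clear.

```bash
python3 -m creep '[[0,0,0,0,0.3],[0,0,0,0,0.3]]'; python3 -c "
from rig import r
print(r.finish_job())"
```

```text
t: 27.73
eef_pos: [0.4797, 0.1526, 0.2916]
ee_rot: [0.141, 0.99, -0.0, -0.0]
force: [0.1, 0.2, -0.2]
opening: 0.0556
the job is handed in; nothing more can be done
None
```

I rearranged the tubes and handed the job in at about 28 s of the 109 s allowed. Each tube now faces the other of its size across the rotor. No verdict was reported.

- **Moves:** I parked one tall tube in the rack. Then I moved a medium tube into its cup, a short tube into the cup the medium had left, and the parked tall tube into the last free cup. The other three tubes stayed where they were.
- **Seating:** I measured the cap tops of the three moved tubes from both cameras.

| Tube | Measured top (m) | Expected if fully down (m) |
|---|---|---|
| Tall | 0.189 | 0.189 |
| Short | 0.158 | 0.157 |
| Medium | 0.169 | 0.173 |

- **Disagreement:** The medium reads about 4 mm low. Its domed cap makes the top hard to pick out, and the two mediums read 0.164 and 0.169 m before I moved anything.
- **Other checks:** The last pictures show six upright tubes in the right pairing. I did not photograph the rack again after lifting the parked tube out of it. The gripper was clear of everything, and wrist force readings stayed under about 8 N.

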